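# Show the helper where the brush and the seed jar belong

## Task

Show the new helper where the two things left out on the potting bench belong, by pointing only: point at the brush with the wooden handle, then at the empty hook it hangs on; then point at the small glass jar standing on the bench, and last at the open tub on top of the stack where it is kept. Each time hold the fingertips just above the thing, a few centimetres clear of it, for a good two seconds so that it is plain which one is meant, and finish still pointing at the tub. Do not touch, push or pick up anything.

Things in the scene. Friction and masses are not known exactly. Their poses are not given: they have to be found in the camera images.
- brush: brush with a light wooden handle, steel ferrule and dark bristles, lying flat on the bench; 190 mm long, 48 mm wide at the ferrule, 24 mm thick. Origin: middle of its length, on the bench under it; its x axis runs along the brush from the handle end (-95 mm) to the bristle end (+95 mm), z up. Anywhere along its length may be pointed at
- free_hook_top (a point): the empty one of three equal black plastic hooks on the rack bar, 80 mm apart; the others carry things (places change). Its clip, 20 mm thick and 22 mm wide, sits round the bar; the J-hook reaches 49 mm below and 32 mm in front of the bar. The point is level with the clip top, 260 mm above the bench, 8 mm in front of the bar; y along the bar, -x the front, z up
- jar_top (a point): small clear glass jar with a brass-coloured screw lid, 48 mm in diameter and 62 mm tall, standing on the bench (two more like it stand inside the open tub; they are not meant). The point is the middle of the lid's top; z up
- open_tub_mouth (a point): open top tub of the stack of three snap-latch tubs: smoky clear, 150 x 200 mm, 70 mm deep, lid off, latches hanging, two jars inside at one end, below the rim. The point is the middle of its mouth, level with the rim, 230 mm above the bench; x along the short side, y along the long side, z up. Anywhere over the mouth may be pointed at
- open_tub: the same open tub; origin at the middle of its underside, 160 mm above the bench; 162 x 228 mm over rim and hanging latches; not fastened to the tubs below
- tub_stack: the two lower tubs, shut, with white lids and grey latches, fixed to the bench: 156 x 216 mm, 160 mm tall. Origin: middle of the underside
- rack: utensil rack fixed to the bench: wooden foot 120 x 300 x 10 mm, two steel posts and a steel bar 10 mm thick, 270 mm long and 250 mm above the bench, 35 mm behind the foot's middle. Origin: middle of the foot's underside; y along the bar, -x is the front (towards the robot). Nothing on it stands higher than 260 mm
- dipper: orange plastic dipper hanging from another hook by the loop of its handle: 175 mm long, cup 72 mm in diameter and 50 mm deep. Origin: middle of the loop, about 200 mm above the bench
- trowel: small steel trowel with a green handle hanging by its loop from the third hook, 180 mm long and 42 mm wide. Origin: middle of the loop, about 200 mm above the bench
- mug: blue ceramic mug, 74 mm in diameter and 82 mm tall, with a handle on its +y side. Origin: middle of its underside
- tin: closed steel tin with a green band, 72 mm in diameter and 78 mm tall. Origin: middle of its underside
Not all that is in view belongs to the job. What is shaped like the part that bears jar_top but blue is not meant.

How it is judged:
On the way, in this order (a step that is already met when the one before it is completed fails the run):
1. the fingertips point at the brush from just above and stay there (x of the grasp point in the frame of brush between -0.1 and 0.1 m and y of the grasp point in the frame of brush between -0.03 and 0.03 m and z of the grasp point in the frame of brush between 0.039 and 0.109 m), for 1.8 s.
2. then they point at the empty hook from just above and stay there (horizontal distance between the grasp point and free_hook_top below 0.032 m and z of the grasp point in the frame of free_hook_top between 0.015 and 0.085 m), for 1.8 s.
3. then they point at the glass jar from just above and stay there (horizontal distance between the grasp point and jar_top below 0.03 m and z of the grasp point in the frame of jar_top between 0.015 and 0.085 m), for 1.8 s.
4. then they point at the open top tub from just above its mouth and stay there (x of the grasp point in the frame of open_tub_mouth between -0.065 and 0.065 m and y of the grasp point in the frame of open_tub_mouth between -0.09 and 0.09 m and z of the grasp point in the frame of open_tub_mouth between 0.015 and 0.085 m), for 1.8 s.
At the end, for the whole second after the job is handed in: All four were pointed at in order, 1.8 s each, and the tips still point at the open tub: over its mouth, the spot between the pads 15 to 85 mm above the rim (others: the same above the top, within 30 mm sideways). Nothing was touched; loose things within 20 mm of their start (all of step 4 and distance of each of brush, dipper, trowel, mug, tin, open_tub, jar_top from where it was at the start of the episode below 0.02 m).
It fails at once if the fingers touch something (contact force between the fingers and anything else above 0.5 N).
It fails at once if the arm touches something (contact force between the arm and anything else above 0.5 N).
It fails at once if a loose thing is moved or lifted (distance of any of brush, dipper, trowel, mug, tin, open_tub, jar_top from where it was at the start of the episode above 0.02 m).
It also fails if it takes over 64 s, if anything falls off the work surface, if the arm or the gripper's body presses on something with over 40 N, if the wrist force passes 120 N, or if a joint passes its speed limit or range.

## Robot

A 6-joint arm with a two-finger parallel gripper is mounted at the origin on the work surface. World frame = base frame: x ahead of the robot, y to its left, z up, the work surface at z = 0. Lengths are in m, angles in rad, forces in N, time in s.
With the tool pointing down it reaches from about 0.325 to 0.775 m from the base axis. Payload 5.5 kg.
Tool frame: the origin (TCP) lies on the centre line of the jaws, within the pads' length; the fingertips stand 17 mm ahead of it and the grasp point (between the pads) lies 2 mm behind it (bot.tip_reach is the distance from the TCP to the fingertips, in m); x points along the fingers, z is the direction in which the jaws open and shut, and the axes are right-handed (so a half turn about x gives the same grasp; the last joint's range is limited). The gripper opens to 88 mm and grips with 3 to 60 N. Pads are 20 mm wide; open, the fingers measure 115 mm over their backs; the gripper's body (75 mm by 178 mm) begins 61 mm behind the grasp point.
Start: joints at [1.285, 0.091, 1.231, -0, 1.82, -0.057], TCP at [0.136, 0.584, 0.24] pointing down, gripper open.
Joint ranges: [-2.87, 2.87], [-0.86, 2.18], [0.17, 2.46], [-1.51, 4.65], [0.06, 2.69], [-2.65, 2.65]. Speed limits (rad/s): [2.57, 2.57, 3.01, 3.14, 3.14, 3.14].

## Interface

Orientations are given as a rotation vector (axis times angle).
In Python, from rig import bot, inverse_kinematics, viewer, order, nets gives the robot as it stands. Calls block until the motion is done:
- bot.reach(position, orientation): joint-space move of the TCP to a pose.
- bot.move_l(position, rotation=None, velocity=0.15): straight line of the TCP; rotation=None keeps the orientation; velocity is the mean speed in m/s.
- bot.set_joints(angles): joint-space move.
- bot.let_go() and bot.grasp(strength=None): open the fingers fully, or close them until they stop; strength is the grip in N (None keeps the last).
- bot.pause(seconds).
- inverse_kinematics(position, orientation): joint angles nearest the present ones, or None.
- bot.sense(): the state.
- viewer.read_camera(name): name is "scene" or "top" or "wrist"; returns the picture (420x560x3 uint8, red, green, blue); there is no depth.
- viewer.camera_info(name): a dict with "fov_y" (degrees; the focal length in pixels is half the picture's height over the tangent of half this angle, whatever the lens; pixels are square), "cx", "cy" (the principal point, pixels), "R" (3x3) and "t" (3): a world point X has camera coordinates R X + t; the wrist camera has in their place "T_tool_cam" (4x4, takes a point from camera to tool coordinates, whose origin is the TCP and whose axes are the tool frame's). Camera axes: x right, y down, z forward; pixel columns grow to the right and rows downward; lengths in m; the calibration is good to about 2 mm. A picture is of the moment at which its call begins: read the wrist's pose just before it. camera_info takes no time and is no camera call.
A pose or a line that the arm cannot do raises bot.MotionError and nothing moves.
- order.close_job(): hands the job in, once; it reports no verdict.
Trained networks look in the newest picture that a camera, given by its name, has taken for a name from the list of things; names that differ only in an ending like _2 or _b are one class to them, and where a whole thing is asked for, a point or a joint stands for the part that bears it (a point fixed in the world has none). Each returns a list of dicts, best first, with "confidence" (0 to 1); they miss things now and then, are a little off and sometimes report something else, mostly with a low value. They report only what shows in the picture. A call takes as long as a camera call. They do not tell look-alikes from the thing itself.
- nets.find_in(thing, camera): "box" ([left, top, right, bottom] in pixels, round what is visible of it).
- nets.cut_out(thing, camera): "region" (420x560 bool, what is visible of it) and "box" ([left, top, right, bottom] in pixels, round what is visible of it).
- nets.mark_of(thing, camera): "pixel" ([column, row] in pixels: a listed point, or the origin of a listed thing).
The state is a dict: "time": time; "joint_pos": joint angles; "qvel": joint speeds; "joint_torque": joint torques, N m; "ee_pos": TCP position; "ee_rot": TCP orientation; "ft_force": force on the tool from outside, world axes, zero at the start; "torque": the same for the moment, N m; "width": finger opening in m.
Only numpy, scipy, OpenCV 4.12 (cv2) and the standard library are available. Lean on these libraries where they do the work, as an engineer would, in place of code of your own. Each camera call takes 0.05 s, during which the arm holds its last target.

## Working session

There is one attempt and no reset: what is moved stays moved. The work goes in short steps, each a Python script; the robot and the scene stay as the last script left them, time stands still between calls to the robot, and variables do not carry over. Pictures are saved under pics/ and viewed, and the job is handed in when it is done.

```bash
mkdir -p pics
cat > h.py <<'E'
from rig import bot, inverse_kinematics, viewer, order, nets
import numpy as np, cv2
def save(im,n): cv2.imwrite('pics/'+n, im[:,:,::-1])
E
python3 - <<'E'
from h import *
s=bot.sense(); print(s['time'],s['ee_pos'],s['ee_rot'],s['width'])
for c in ['scene','top']:
    im=viewer.read_camera(c); save(im,c+'0.png'); np.save(c+'0.npy',im)
    i=viewer.camera_info(c); R=np.array(i['R']);print(c,i['fov_y'],i['cx'],i['cy'],(-R.T@np.array(i['t'])).round(3), R.round(3).tolist())
    for t in ['brush','free_hook_top','jar_top','open_tub_mouth','rack','dipper','trowel','mug','tin','tub_stack','open_tub']:
        print(t,[(np.round(d['pixel'],1).tolist(),round(d['confidence'],2)) for d in nets.mark_of(t,c)])
print(bot.sense()['time'])
E
```

```text
0.0 [0.13600697 0.58412344 0.23850559] [-1.04016991  1.31041948  1.03831923] 0.08770115710825245
scene 47.48776460143614 280.5746508802211 202.90137698526786 [1.191 0.406 1.026] [[-0.57, 0.821, 0.013], [0.628, 0.447, -0.637], [-0.529, -0.355, -0.771]]
brush [([310.7, 207.5], 0.6)]
free_hook_top [([405.0, 211.5], 0.57)]
jar_top [([253.5, 269.0], 0.88), ([264.7, 233.2], 0.57)]
open_tub_mouth [([183.8, 109.3], 0.88)]
rack [([411.9, 266.0], 0.71)]
dipper [([470.7, 228.5], 0.94)]
trowel [([435.0, 227.7], 0.59)]
mug [([235.6, 228.6], 0.79), ([189.0, 131.6], 0.34), ([304.4, 273.3], 0.21)]
tin [([303.2, 272.0], 0.69)]
tub_stack [([197.7, 169.8], 0.66)]
open_tub [([191.1, 130.1], 0.75)]
top 55.76616342567375 279.98297810858605 204.78889884747625 [0.542 0.016 1.164] [[0.026, -1.0, -0.015], [-0.999, -0.025, -0.032], [0.032, 0.016, -0.999]]
brush [([289.6, 246.2], 0.68)]
free_hook_top [([172.5, 217.5], 0.54)]
jar_top [([299.9, 188.2], 0.66), ([282.9, 151.9], 0.5)]
open_tub_mouth [([443.1, 227.8], 0.6)]
rack [([180.0, 240.2], 0.82)]
dipper [([125.6, 254.0], 0.69)]
trowel [([150.9, 235.8], 0.43)]
mug [([326.9, 187.0], 0.91)]
tin [([253.2, 187.0], 0.83)]
tub_stack [([287.5, 245.0], 0.58)]
open_tub [([431.6, 229.0], 0.63)]
1.2
```

View pics/scene0.png

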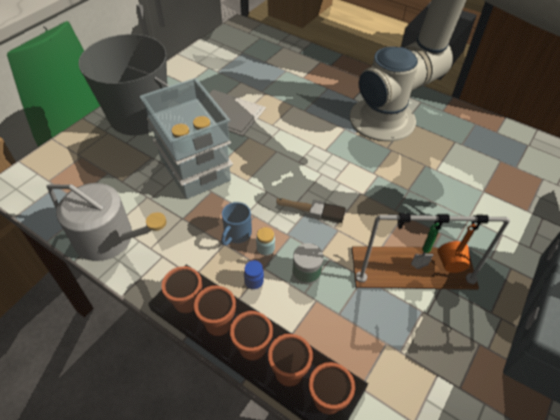

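View pics/top0.png

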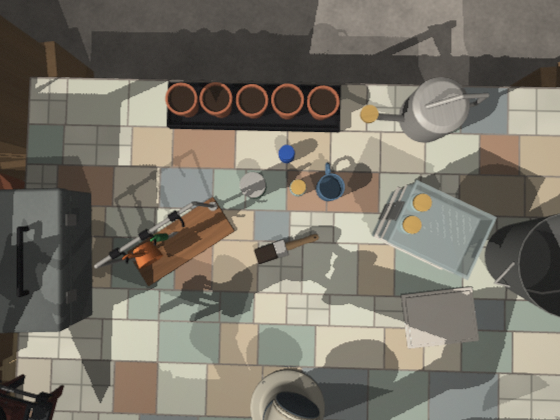

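Run:
```python
import cv2
a=cv2.imread('pics/scene0.png');b=cv2.imread('pics/top0.png')
cv2.imwrite('pics/c1.png',cv2.resize(a[180:330,340:500],None,fx=4,fy=4,interpolation=2))
cv2.imwrite('pics/c2.png',cv2.resize(b[130:280,80:240],None,fx=4,fy=4,interpolation=2))
cv2.imwrite('pics/c3.png',cv2.resize(a[190:310,200:350],None,fx=4,fy=4,interpolation=2))
cv2.imwrite('pics/c4.png',cv2.resize(b[130:270,240:400],None,fx=4,fy=4,interpolation=2))
```

```text
(no output)
```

View pics/c1.png

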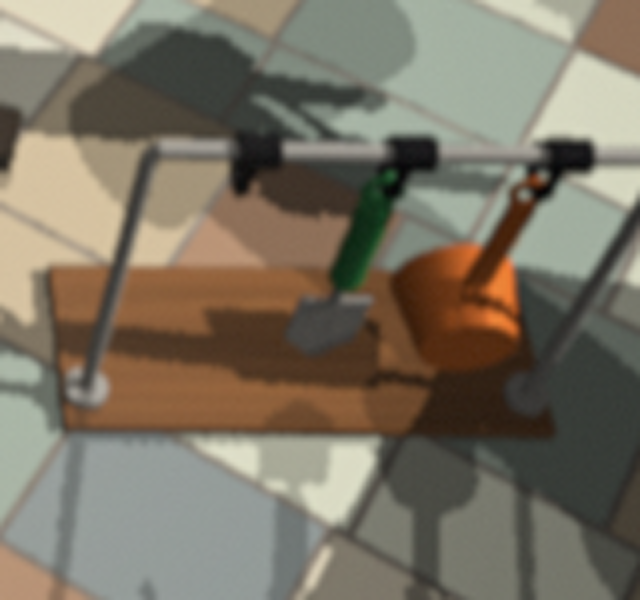

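View pics/c2.png

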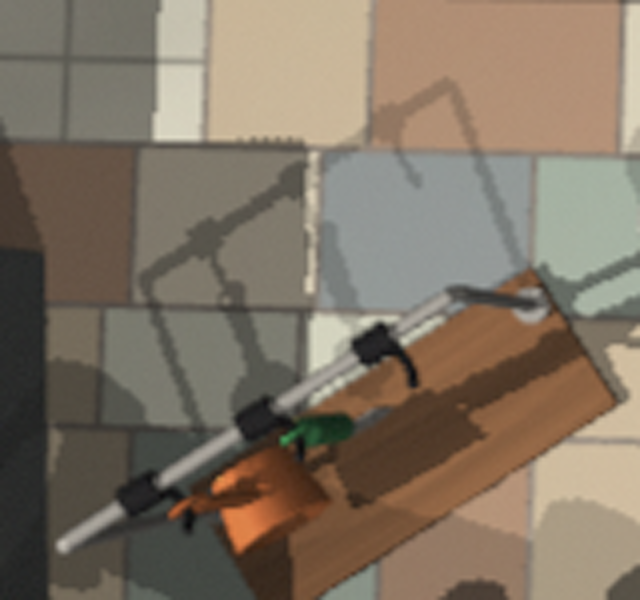

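View pics/c3.png

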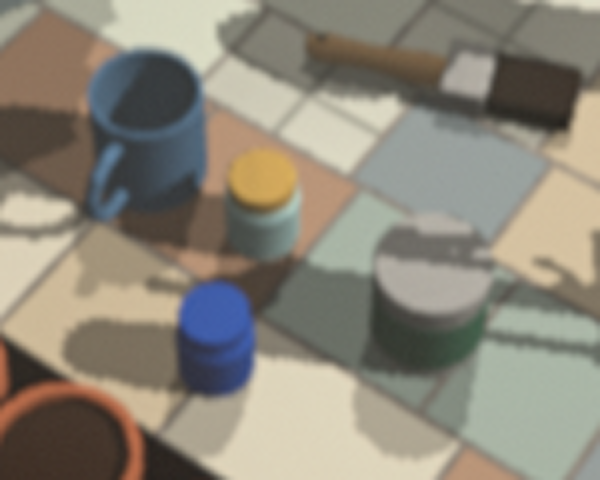

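View pics/c4.png

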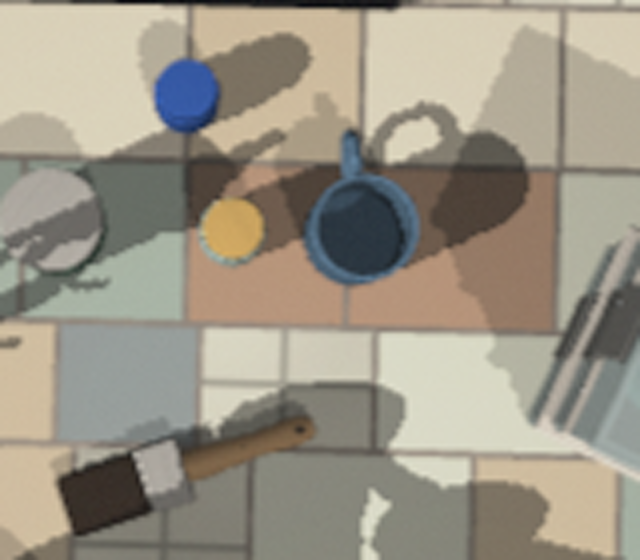

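```bash
cat >> h.py <<'E'
def ray(c,p,z):
    i=viewer.camera_info(c);R=np.array(i['R']);t=np.array(i['t']);f=210/np.tan(np.radians(i['fov_y']/2))
    C=-R.T@t; d=R.T@np.array([(p[0]-i['cx'])/f,(p[1]-i['cy'])/f,1]); return (C+d*(z-C[2])/d[2]).round(3)
def proj(c,X):
    i=viewer.camera_info(c);f=210/np.tan(np.radians(i['fov_y']/2));v=np.array(i['R'])@np.array(X)+np.array(i['t'])
    return (v[:2]/v[2]*f+[i['cx'],i['cy']]).round(1)
E
python3 - <<'E'
from h import *
T=lambda p,z:ray('top',p,z)
S=lambda p,z:ray('scene',p,z)
print('jar',T((298,187.5),.062),S((265.5,234.5),.062))
print('jar alt(blue)',T((286.5,153.7),.062))
print('hook',T((173.7,215.7),.26),S((403.7,216),.26))
print('dip/trowel clip',T((80+137/4,130+493/4),.26),T((80+260/4,130+418/4),.26))
print('bar ends',T((80+65/4,130+547/4),.25),T((80+455/4,130+292/4),.25))
print('brush',T((240+305/4,130+425/4),.02),T((240+75/4,130+508/4),.02),S((278,201.5),.02),S((343.5,215),.02))
print('tub corners',[T(p,.23) for p in [(416,180),(496,214),(468,276),(387,240)]])
print('tub corners S',[S(p,.23) for p in [(141,95),(200,78),(228,122),(163,149)]])
print('tub mark',T((443,227.8),.23),S((183.8,109.3),.23))
print('mug',T((240+362/4,130+228/4),.082),'tin',T((240+50/4,130+220/4),.078))
for c in ['top','scene']:
  for t in ['open_tub','tub_stack','brush','rack']:
    pass
print('base bucket',T((497,250),.2))
E
```

```text
jar [ 0.627 -0.016  0.062] [ 0.634 -0.011  0.062]
jar alt(blue) [0.721 0.019 0.062]
hook [0.54  0.272 0.26 ] [0.548 0.278 0.26 ]
dip/trowel clip [0.451 0.406 0.26 ] [0.496 0.337 0.26 ]
bar ends [0.418 0.451 0.25 ] [0.571 0.23  0.25 ]
brush [ 0.491 -0.073  0.02 ] [0.427 0.091 0.02 ] [ 0.5   -0.066  0.02 ] [0.437 0.104 0.02 ]
tub corners [array([ 0.638, -0.287,  0.23 ]), array([ 0.563, -0.474,  0.23 ]), array([ 0.418, -0.411,  0.23 ]), array([ 0.496, -0.222,  0.23 ])]
tub corners S [array([ 0.554, -0.473,  0.23 ]), array([ 0.407, -0.396,  0.23 ]), array([ 0.504, -0.219,  0.23 ]), array([ 0.67 , -0.283,  0.23 ])]
tub mark [ 0.528 -0.352  0.23 ] [ 0.532 -0.342  0.23 ]
mug [ 0.629 -0.104  0.082] tin [0.629 0.11  0.078]
base bucket [ 0.478 -0.493  0.2  ]
```

Run:
```python
from h import *
for z in (.1,.15,.2,.25,.3,.35): print(z,ray('top',(553,250),z),ray('scene',(124,67),z), 'box', ray('top',(90,200),z),ray('scene',(545,300),z),'can',ray('top',(437,107),z))
for X in [(.475,-.012,.088),(.537,.27,.312),(.63,-.013,.115),(.53,-.338,.285)]:
  print(X,np.hypot(X[0],X[1]))
  for rv in range(1):
    s=bot.sense(); q=inverse_kinematics([X[0],X[1],X[2]-.002],s['ee_rot']); print(None if q is None else np.round(q,2))
from scipy.spatial.transform import Rotation as Ro
print(Ro.from_rotvec(bot.sense()['ee_rot']).as_matrix().round(3))
print(np.array(viewer.camera_info('wrist')['T_tool_cam']).round(3).tolist())
print(ray('scene',(70,190),.1),ray('top',(30,400),.3))
```

```text
0.1 [ 0.475 -0.693  0.1  ] [ 0.378 -0.766  0.1  ] box [0.576 0.546 0.1  ] [0.447 0.603 0.1  ] can [ 0.85  -0.383  0.1  ]
0.15 [ 0.478 -0.659  0.15 ] [ 0.422 -0.703  0.15 ] box [0.575 0.521 0.15 ] [0.487 0.593 0.15 ] can [ 0.835 -0.364  0.15 ]
0.2 [ 0.481 -0.626  0.2  ] [ 0.466 -0.639  0.2  ] box [0.573 0.496 0.2  ] [0.527 0.582 0.2  ] can [ 0.821 -0.345  0.2  ]
0.25 [ 0.484 -0.593  0.25 ] [ 0.51  -0.576  0.25 ] box [0.572 0.472 0.25 ] [0.568 0.571 0.25 ] can [ 0.807 -0.326  0.25 ]
0.3 [ 0.488 -0.559  0.3  ] [ 0.554 -0.513  0.3  ] box [0.57  0.447 0.3  ] [0.608 0.561 0.3  ] can [ 0.792 -0.308  0.3  ]
0.35 [ 0.491 -0.526  0.35 ] [ 0.598 -0.45   0.35 ] box [0.568 0.422 0.35 ] [0.648 0.55  0.35 ] can [ 0.778 -0.289  0.35 ]
(0.475, -0.012, 0.088) 0.47515155476963344
[-0.1  -0.23  1.81  0.    1.56 -1.44]
(0.537, 0.27, 0.312) 0.6010565697170276
[ 0.41  0.12  1.07  0.    1.95 -0.93]
(0.63, -0.013, 0.115) 0.6301341127093502
[-0.07  0.18  1.35  0.    1.6  -1.42]
(0.53, -0.338, 0.285) 0.6286048043087167
[-0.62  0.18  1.05  0.    1.91 -1.96]
[[ 0.    -0.974  0.227]
 [ 0.     0.227  0.974]
 [-1.    -0.     0.   ]]
[[0.0, -0.242, 0.97, -0.145], [0.0, -0.97, -0.242, 0.066], [1.0, 0.0, -0.0, -0.001], [0.0, 0.0, 0.0, 1.0]]
[ 0.832 -0.483  0.1  ] [0.134 0.56  0.3  ]
```

```bash
cat >> h.py <<'E'
from scipy.spatial.transform import Rotation as Ro
def rv(x,y):
    a=np.arctan2(y,x);c,s=np.cos(a),np.sin(a)
    return Ro.from_matrix(np.array([[0,-s,c],[0,c,s],[-1,0,0]])).as_rotvec()
def wrist(n):
    s=bot.sense(); im=viewer.read_camera('wrist'); save(im,n); np.save('w.npy',im)
    i=viewer.camera_info('wrist');T=np.eye(4);T[:3,:3]=Ro.from_rotvec(s['ee_rot']).as_matrix();T[:3,3]=s['ee_pos']
    return T@np.array(i['T_tool_cam']),i
def wray(W,i,p,z):
    f=210/np.tan(np.radians(i['fov_y']/2)); d=W[:3,:3]@[(p[0]-i['cx'])/f,(p[1]-i['cy'])/f,1];C=W[:3,3];return (C+d*(z-C[2])/d[2]).round(3)
E
python3 - <<'E'
from h import *
import pickle
p=bot.sense()['ee_pos']; bot.move_l([p[0],p[1],.38])
P=(.42,-.012); bot.reach([*P,.38],rv(*P))
W,i=wrist('w1.png'); pickle.dump((W,i),open('w1.pkl','wb'))
for t in ['brush','free_hook_top','jar_top','open_tub_mouth']: 
  for d in nets.mark_of(t,'wrist'): print(t,np.round(d['pixel'],1),round(d['confidence'],2))
s=bot.sense();print(s['time'],s['ee_pos'])
E
```

```text
brush [309.4 150.8] 0.73
jar_top [518.7 144.4] 0.86
jar_top [440.5 167.7] 0.69
4.8833 [ 0.42008612 -0.01163748  0.37995683]
```

View pics/w1.png

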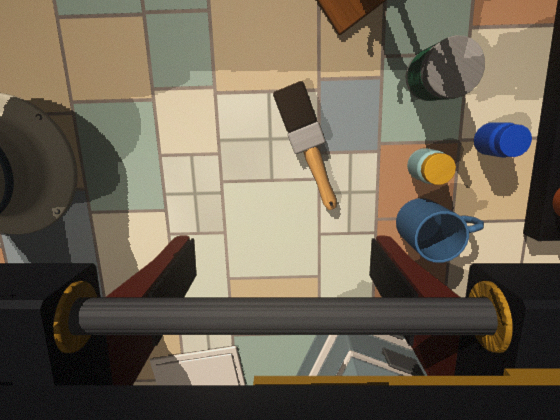

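The wrist picture shows the brush from about (287,92), the bristles, to (333,207), the handle end. The brass-lid jar is at (438,168). Its blue look-alike at (505,140) is not meant, since the wanted jar is clear glass with a brass lid.

Run:
```python
from h import *
import pickle
W,i=pickle.load(open('w1.pkl','rb'))
print('jar',wray(W,i,(438,168),.062),'brush ends',wray(W,i,(333,207),.012),wray(W,i,(290,90),.012),'mid',wray(W,i,(309.4,150.8),0))
```

```text
jar [ 0.629 -0.013  0.062] brush ends [ 0.495 -0.076  0.012] [0.433 0.096 0.012] mid [0.461 0.009 0.   ]
```

Run:
```python
from h import *
import pickle
P=(.468,.0); bot.reach([*P,.30],rv(*P)); bot.move_l([*P,.073])
bot.pause(2.6); s=bot.sense(); print(s['time'],s['ee_pos'],s['ft_force'])
bot.move_l([*P,.40],velocity=.25)
P=(.58,.20); bot.reach([*P,.42],rv(*P))
W,i=wrist('w2.png'); pickle.dump((W,i),open('w2.pkl','wb'))
for t in ['free_hook_top','dipper','trowel','jar_top']: 
  for d in nets.mark_of(t,'wrist'): print(t,np.round(d['pixel'],1),round(d['confidence'],2))
s=bot.sense();print(s['time'],s['ee_pos'])
```

```text
9.6167 [ 4.68003026e-01 -4.72334399e-07  7.29961341e-02] [-0.23027143 -0.40512888 -0.57406333]
free_hook_top [260.   97.4] 0.79
trowel [235.8  17.7] 0.84
jar_top [336.2 304.3] 0.75
12.2417 [0.57969229 0.19865024 0.42102374]
```

View pics/w2.png

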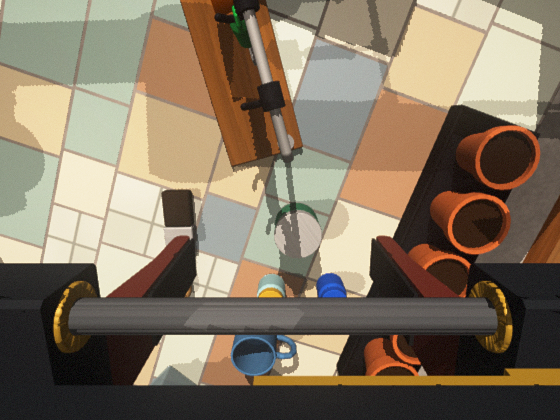

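The wrist view shows the empty hook's clip at about (271,96), with nothing hanging from its J at (247,105). The next clip, at (246,5), carries the green trowel.

Run:
```python
from h import *
import pickle,cv2
W,i=pickle.load(open('w2.pkl','rb'))
print('clip',wray(W,i,(271,96),.26),'mark',wray(W,i,(260,97.4),.26))
a=cv2.imread('pics/w2.png');cv2.imwrite('pics/c5.png',cv2.resize(a[0:180,170:330],None,fx=3.3,fy=3.3,interpolation=2))
```

```text
clip [0.542 0.277 0.26 ] mark [0.534 0.273 0.26 ]
```

View pics/c5.png

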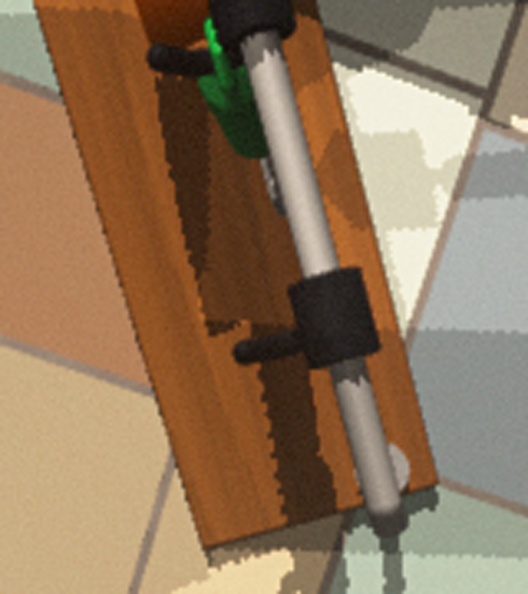

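Run:
```python
from h import *
P=(.536,.272); bot.reach([*P,.40],rv(*P)); bot.move_l([*P,.312])
bot.pause(2.6); s=bot.sense(); print(s['time'],s['ee_pos'],s['ft_force'])
bot.move_l([*P,.40])
P=(.63,-.013); bot.reach([*P,.40],rv(*P)); bot.move_l([*P,.115])
bot.pause(2.6); s=bot.sense(); print(s['time'],s['ee_pos'],s['ft_force'])
save(viewer.read_camera('scene'),'s2.png')
bot.move_l([*P,.40],velocity=.25)
P=(.531,-.342); bot.reach([*P,.40],rv(*P))
W,i=wrist('w3.png')
for d in nets.mark_of('open_tub_mouth','wrist'): print(d['pixel'],d['confidence'],wray(W,i,d['pixel'],.23))
print(bot.sense()['time'])
```

```text
16.0167 [0.53599527 0.27200523 0.31200474] [ 0.7973434  -0.73967347 -1.40147652]
22.55 [ 0.62999663 -0.01300256  0.11499804] [-0.35254645  0.32192255 -0.23641524]
[280.5, 200.5] 0.69 [ 0.526 -0.346  0.23 ]
25.2833
```

View pics/w3.png

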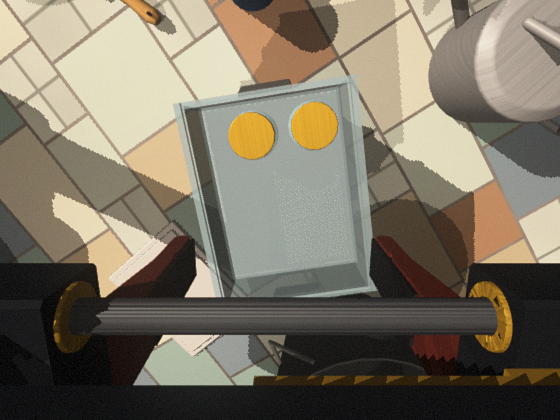

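View pics/s2.png

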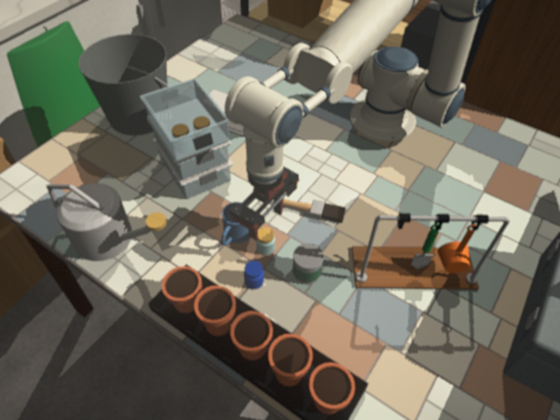

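Run:
```python
from h import *
print(proj('scene',(.63,-.013,.117)),proj('scene',(.63,-.013,.098)))
print(proj('scene',(.587,-.012,.098)),proj('scene',(.674,-.014,.098)))
a=cv2.imread('pics/s2.png');cv2.imwrite('pics/c6.png',cv2.resize(a[150:280,200:340],None,fx=4,fy=4,interpolation=2))
```

```text
[265.5 219.4] [265.6 224.2]
[276.1 213.1] [254.4 236.1]
```

View pics/c6.png

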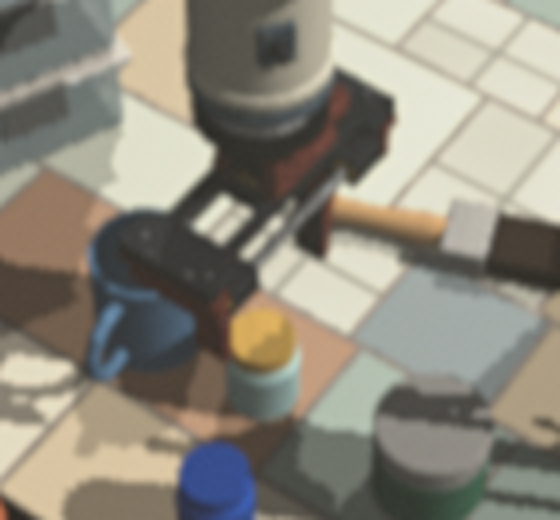

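The fingertips appear where the calibration puts them, one each side of the jar lid and above it. Nothing has moved. Now the tub.

Run:
```python
from h import *
P=(.530,-.344); bot.move_l([*P,.28])
bot.pause(2.8); s=bot.sense(); print(s['time'],s['ee_pos'],s['ft_force'])
im=viewer.read_camera('scene'); save(im,'s3.png')
a=np.load('scene0.npy')
for t in ['brush','jar_top','open_tub','mug','tin','dipper','trowel']:
  print(t,[(np.round(d['pixel'],1).tolist(),round(d['confidence'],2)) for d in nets.mark_of(t,'scene')[:2]])
```

```text
29.0333 [ 0.53000456 -0.3440273   0.27999347] [0.92195734 0.08720984 1.34541872]
brush [([310.1, 208.3], 0.78)]
jar_top [([253.9, 267.9], 0.65), ([263.5, 236.0], 0.59)]
open_tub [([186.7, 130.9], 0.86)]
mug [([234.8, 229.1], 0.81)]
tin [([308.8, 271.9], 0.73)]
dipper [([471.4, 227.7], 0.92)]
trowel [([433.4, 228.3], 0.68)]
```

View pics/s3.png

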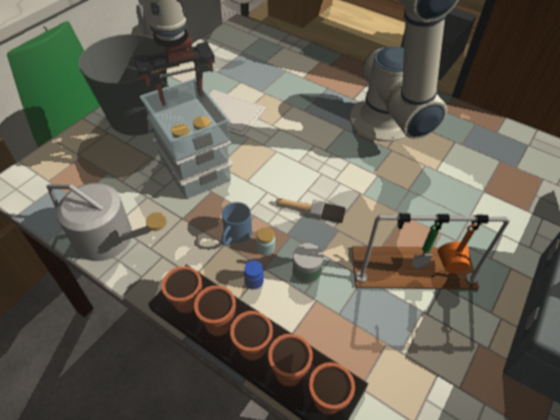

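The fingers are over the tub mouth at about (185,95), and everything else is where it was. I'm handing the job in.

Run:
```python
from h import *
print(proj('scene',(.53,-.344,.263)))
order.close_job(); s=bot.sense(); print(s['time'],s['ee_pos'])
```

```text
[181.8  98.2]
the job is handed in; nothing more can be done
the job is handed in; nothing more can be done
```

I pointed at the brush, the empty hook, the glass jar and the open tub in that order. Each hold lasted at least 2.6 s with the fingertips roughly 3 to 5 cm clear. I handed the job in at about 29 s of the 64 s allowed, still pointing at the tub; handing in reports no verdict.

**Last checks**
- **Positions:** the arm was within 0.1 mm of each commanded point. The wrist camera agreed with my target points to within a few millimetres.
- **Right things:** an enlarged wrist crop showed the hook I pointed at was empty. I took the jar with the brass-coloured lid and left its blue look-alike alone.
- **Nothing touched:** the wrist force stayed under 2 N at every hold. The final scene picture shows everything in its place.

**Disagreements**
- The scene and top cameras differed by about 7 to 10 mm, well inside the tolerance, so I averaged them and checked the brush, hook and tub again with the wrist camera before pointing; the jar I checked from the first wrist picture.
- The network often ranked the blue jar above the real one. Its marks for the tin and the open tub moved 4 to 6 pixels between the first and last pictures; I took that as network noise, since neither looks moved.

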